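# Weigh a mallet-head billet on the spring balance

## Task

Weigh the tall round wooden billet to see how dry it is: hang it by its steel loop on the hook of the spring balance, easing it on so that the hook never bangs down to the bottom of its travel. Let go, wait until hook and billet have come to rest, and leave it hanging freely there. Leave the square billet and the short round billet standing where they are.

Things in the scene. Friction and masses are not known exactly. Their poses are not given: they have to be found in the camera images.
- round_billet: Tall round billet: upright wooden cylinder 72 mm across, 90 mm high, 0.24-0.42 kg, with an upright closed loop of 6 mm steel wire on top. Origin: centre of underside, z up. Loop lies in the y-z plane, opening (38 wide, 63 high) facing along x; straight sides z = 90-140 mm, 50 mm apart outside (grip these across y from above, z about 125); arched top, peak z = 153 mm underneath, 159 on top.
- hook_saddle (a point): Low point of the hook, upper side of its 8 mm bar, where the loop rests; 244 mm above the table unloaded, sinks with the hook. z up; x level from the hook's free tip to the column: bring the loop in along +x, opening facing along x. Tip ends 26 mm out along -x, its top 13 mm above this point; on the +x side the bar rises 8 mm. Slide 93 mm, foot 55 mm away along +x; column 373 mm high.
- hook_slide (a joint): How far the sprung hook has sunk, in m: 0 with nothing on it, 0.072 at its bottom stop. It slides straight down against a spring of 100 N/m, lightly damped (it bobs for 1 to 2 s); the tall round billet pulls it down 23 to 41 mm.
- square_billet: A bystander to leave alone: upright square wooden billet, 64 x 64 mm and 90 mm high, with the same steel loop on top (peak at 159 mm). Origin at the centre of its underside.
- short_billet: A bystander to leave alone: short round wooden billet, 72 mm across and only 50 mm high, with the same steel loop on top (peak at 119 mm). Origin at the centre of its underside.

How it is judged:
By the outcome, as a careful person would: the job done as asked, in the order asked, and still so for the second after the job is handed in, with the robot touching nothing.
It also fails if it takes over 48 s, if anything falls off the work surface, if the arm or the gripper's body presses on something with over 40 N, if the wrist force passes 120 N, or if a joint passes its speed limit or range.

## Robot

A 7-joint arm with a two-finger parallel gripper is mounted at the origin on the work surface. World frame = base frame: x ahead of the robot, y to its left, z up, the work surface at z = 0. Lengths are in m, angles in rad, forces in N, time in s.
With the tool pointing down it reaches from about 0.425 to 0.925 m from the base axis. Payload 6.8 kg.
Tool frame: the origin (TCP) lies on the mounting face of the last link; the fingertips stand 173 mm ahead of it and the grasp point (between the pads) lies 155 mm ahead of it; z points along the fingers, y is the line along which they close (so a half turn about z gives the same grasp; the last joint's range is limited). The gripper opens to 85 mm and grips with 20 to 120 N. Pads are 22 mm wide; open, the fingers measure 114 mm over their backs; the gripper's body (76 mm by 85 mm) begins 54 mm behind the grasp point. The pads swing forward as they close: fully open they stand 13 mm farther back than shut.
Start: joints at [1.141, 0.477, 0.022, 1.555, -0.011, 1.109, -0.083], TCP at [0.213, -0.64, 0.405] pointing down, gripper open.
Joint ranges: [-2.96, 2.96], [-0.34, 2.1], [-1.41, 1.46], [0.24, 2.44], [-1.37, 4.51], [0.17, 1.92], [-2.96, 2.96]. Speed limits (rad/s): [2.39, 2.39, 3.14, 3.14, 3.14, 3.14, 3.14].

## Interface

Orientations are given as a rotation vector (axis times angle).
In Python, from bench import r gives the robot as it stands.
- The arm moves only by the tool carry_out, never from a script. Its argument "moves" is a list of rows, each a list of 5 numbers: the shift along the tool's x, y, z in m, then the turn about the tool's z in rad, then the finger opening in m, from 0 to 0.0854. In form: [[dx, dy, dz, roll, claw], ...]. A call has exactly 8 rows; each row is the pose to reach, as a shift and turn from the pose commanded when the call began, along the tool's axes at that moment; what a row does not reach only later rows make up. A row lasts 1/10 s, in which the tool goes at most 50 mm and 8.59 degrees, less where a joint would pass 70% of its speed; a pose out of reach is approached as far as the arm can. A call with a gripper value outside its range is refused whole. The fingers move at their own pace and stop on an object; "force" is the grip in N (left out, the last holds). Time passes only in rows, so rows that repeat a pose let the fingers close, or fill a call up. It gives the time, the measured TCP pose, the force, the opening and the grip force at its end, in the units of the state.
- r.get_obs(): the state, without advancing time (a new reading comes with each control period).
- r.grab_frame(name): name is "scene" or "side" or "wrist"; returns the picture (420x560x3 uint8, red, green, blue); there is no depth.
- r.calibration(name): a dict with "fx", "fy", "cx", "cy" (pixels), "rvec" (rotation vector, rad) and "tvec" (3), from world to camera coordinates, as OpenCV has them. Camera axes: x right, y down, z forward; pixel columns grow to the right and rows downward; lengths in m; the calibration is good to about 2 mm. The wrist camera is an equidistant fisheye: a pixel r from the principal point sees the ray r / f radians off the axis. A picture is of the moment at which its call begins: read the wrist's pose just before it. calibration takes no time and is no camera call; for the wrist camera it gives the pose at the moment of the call.
- r.hand_in(): hands the job in; it is judged then, once.
The state is a dict: "clock": time; "joints": joint angles; "qvel": joint speeds; "tau": joint torques, N m; "tcp_pos": TCP position; "orientation": TCP orientation; "contact_force": force on the tool from outside, world axes, zero at the start; "moment": the same for the moment, N m; "grip_width": finger opening in m; "gripper_force": force on a finger pad.
Only numpy, scipy, OpenCV 4.12 (cv2) and the standard library are available. Lean on these libraries where they do the work, as an engineer would, in place of code of your own. Each camera call takes 0.05 s, during which the arm holds its last target. There are 200 camera calls.

## Working session

There is one attempt and no reset: what is moved stays moved. The work goes in short steps, Python scripts to look and compute and a tool call to move; the robot and the scene stay as the last step left them, time stands still between calls to the robot, and variables do not carry over. Pictures are saved under pics/ and viewed, at most 10 in all, crops included, and the job is handed in when it is done.

Besides the shell and the picture viewer there is one more tool, called after ">>>" in YAML: its name, and indented under it one key for each argument. carry_out: Moves the arm, as the interface text tells. Its arguments: {"type":"object","properties":{"moves":{"type":"array","items":{"type":"array","items":{"type":"number"}}},"force":{"type":"number"}},"required":["moves"]}

```bash
mkdir -p pics; ls; python3 - <<'E'
from bench import r
import cv2,numpy as np
o=r.get_obs()
for k in("clock","tcp_pos","orientation","grip_width","contact_force"):print(k,o[k])
for n in("scene","side"):
    f=r.grab_frame(n);cv2.imwrite(f"pics/{n}0.png",f[:,:,::-1]);print(n,r.calibration(n))
E
```

```text
pics
clock 0.0
tcp_pos [ 0.21341811 -0.64006792  0.40367596]
orientation [-3.09916134e+00 -5.03085460e-01  7.09744946e-04]
grip_width 0.08519967970041367
contact_force [ 0.55075481  0.73646581 -0.07987979]
scene {'fx': 382.4418658134186, 'fy': 382.4418658134186, 'cx': 277.98848065482605, 'cy': 211.01275909911251, 'rvec': array([ 1.6003585 ,  2.19508945, -0.68115924]), 'tvec': array([ 0.11535467, -0.36538529,  1.23986805])}
side {'fx': 476.67542486640315, 'fy': 476.67542486640315, 'cx': 280.83574760738304, 'cy': 213.36655388948643, 'rvec': array([ 0.72960052, -2.67097711,  1.04207865]), 'tvec': array([0.51374623, 0.29180133, 0.87572826])}
```

View pics/scene0.png

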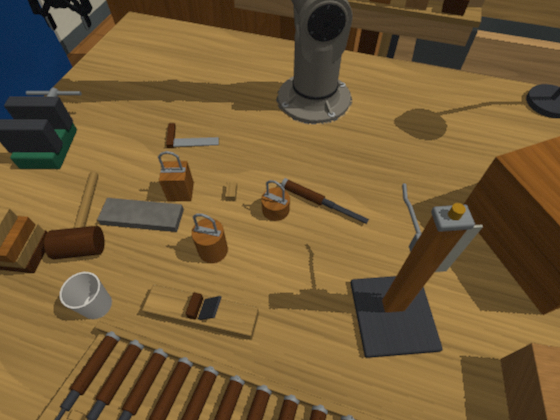

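View pics/side0.png

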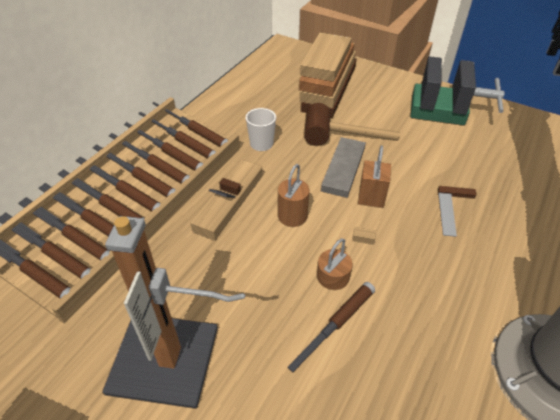

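Scene view: square billet ~(177,180), short ~(276,202), tall round ~(210,240), hook ~(405,190)–(415,235). Side view: tall ~(293,200), hook arm (165,290)–(243,298). I'll enlarge these to pick points.

```bash
python3 - <<'E'
import cv2,numpy as np
a=cv2.imread('pics/scene0.png');b=cv2.imread('pics/side0.png')
def c(i,x,y):
    p=cv2.resize(i[y:y+75,x:x+100],(400,300),interpolation=cv2.INTER_CUBIC)
    for k in range(0,100,10):
        cv2.putText(p,str(x+k),(k*4,8),0,.3,(255,255,255),1);cv2.line(p,(k*4,8),(k*4,14),(0,255,0),1)
    for k in range(5,75,10):
        cv2.putText(p,str(y+k),(0,k*4+4),0,.3,(255,255,255),1);cv2.line(p,(20,k*4),(26,k*4),(0,255,0),1)
    return p
cv2.imwrite('pics/c1.png',np.vstack([np.hstack([c(a,160,200),c(a,380,175)]),np.hstack([c(b,245,158),c(b,150,255)])]))
E
```

```text
(no output)
```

View pics/c1.png

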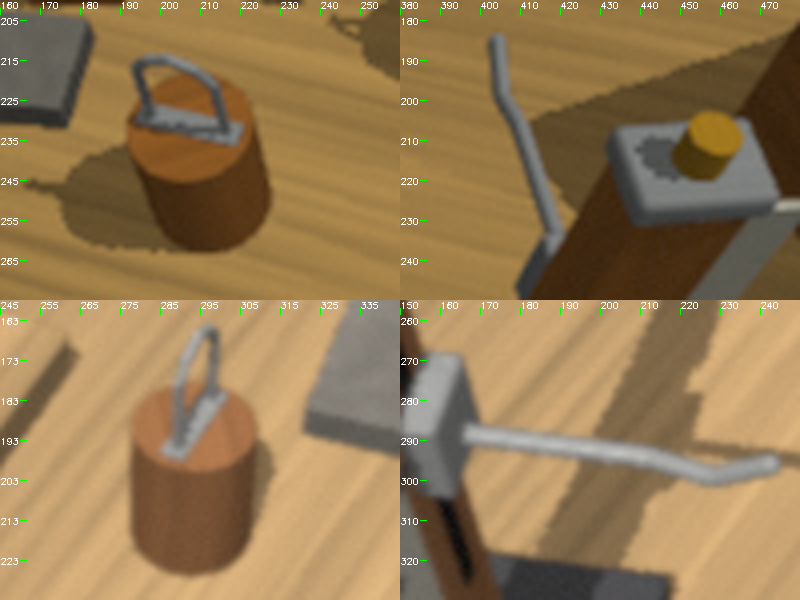

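Scene: hook tip (404,184.5), saddle bend (405,197.5), bar's rear end (418,233), billet top centre (207.8,231.8), loop plate ends (193,231),(220.5,234.5). Side: tip (244.5,295.5), bend (228,298.8), rear (167,288), top centre (293.5,189.5), plate ends (288,196.8),(299.5,182.5).

```bash
cat > h.py <<'E'
from bench import r
import cv2,numpy as np
from scipy.spatial.transform import Rotation as R
def cam(n):
    c=r.calibration(n);return np.array([[c['fx'],0,c['cx']],[0,c['fy'],c['cy']],[0,0,1.]]),cv2.Rodrigues(c['rvec'])[0],c['tvec']
def ray(n,p):
    K,M,t=cam(n);d=M.T@np.linalg.inv(K)@[p[0],p[1],1];return -M.T@t,d
def plane(n,p,z):
    o,d=ray(n,p);return o+d*(z-o[2])/d[2]
def tri(a,b):
    P=[K@np.c_[M,t] for K,M,t in map(cam,("scene","side"))]
    X=cv2.triangulatePoints(P[0],P[1],np.array(a,float),np.array(b,float))[:,0];return X[:3]/X[3]
def proj(n,X):
    K,M,t=cam(n);u=K@(M@X+t);return u[:2]/u[2]
E
cat > /tmp/a.py <<'E'
from h import *
np.set_printoptions(precision=4,suppress=True)
for n,a,b in(("tip",(404,184.5),(244.5,295.5)),("bend",(405,197.5),(228,298.8)),("rear",(418.3,233),(167,288))):
    X=tri(a,b);print(n,X,proj("scene",X)-a,proj("side",X)-b)
for n,c,e in(("scene",(207.8,231.8),[(193,231),(220.5,234.5)]),("side",(293.5,189.5),[(288,196.8),(299.5,182.5)])):
    print(n,plane(n,c,.09),[plane(n,q,.092) for q in e])
for n,p in(("short",[(275,202),(334,262)]),):print(n,plane("scene",p[0],.05),plane("side",p[1],.05))
print("square",plane("scene",(176,170),.09),plane("side",(376,172),.09))
o=r.get_obs();print(R.from_rotvec(o['orientation']).as_matrix(),o['tcp_pos'])
E
PYTHONPATH=. python3 /tmp/a.py
```

```text
Traceback (most recent call last):
  File "h.py", line 1, in <module>
    from bench import r
ModuleNotFoundError: No module named 'bench'
```

```bash
python3 - < /tmp/a.py
```

```text
tip [0.4894 0.288  0.2539] [0.0298 0.0313] [ 0.0303 -0.0203]
bend [0.5112 0.2975 0.242 ] [0.9048 0.9194] [ 0.894  -0.5801]
rear [0.592  0.3307 0.2534] [2.8308 2.6049] [ 2.5389 -1.4497]
scene [ 0.6138 -0.0865  0.09  ] [array([ 0.6229, -0.1181,  0.092 ]), array([ 0.6126, -0.056 ,  0.092 ])]
side [ 0.6127 -0.0838  0.09  ] [array([ 0.6109, -0.0559,  0.092 ]), array([ 0.6111, -0.1085,  0.092 ])]
short [0.4637 0.0216 0.05  ] [0.4563 0.0223 0.05  ]
square [ 0.4723 -0.2356  0.09  ] [ 0.4766 -0.2323  0.09  ]
[[ 0.9487  0.3162 -0.0006]
 [ 0.3162 -0.9487  0.0015]
 [-0.0001 -0.0016 -1.    ]] [ 0.2134 -0.6401  0.4038]
```

>>> carry_out:
  moves:
    - [0.036,-0.026,0,0.03,0.085]
    - [0.072,-0.052,0,0.06,0.085]
    - [0.108,-0.078,0,0.09,0.085]
    - [0.144,-0.104,0,0.12,0.085]
    - [0.18,-0.13,0,0.15,0.085]
    - [0.216,-0.156,0,0.18,0.085]
    - [0.252,-0.182,0,0.2,0.085]
    - [0.288,-0.208,0,0.23,0.085]
  force: 40

```text
clock: 0.9
tcp_pos: [0.4215, -0.3503, 0.4045]
orientation: [-3.138, -0.143, 0.001]
contact_force: [1.8, -1.1, 0.0]
grip_width: 0.0846
gripper_force: 0.0
```

```bash
cat > rel.py <<'E'
from h import *
import sys
np.set_printoptions(precision=4,suppress=True)
def rel(x,y,z,yaw=None):
    o=r.get_obs();M=R.from_rotvec(o['orientation']).as_matrix()
    print('clock',o['clock'],'tcp',o['tcp_pos'],'yaw',np.degrees(np.arctan2(M[1,0],M[0,0])),'F',o['contact_force'],'w',o['grip_width'],o['gripper_force'])
    print('rel',M.T@(np.array([x,y,z])-o['tcp_pos']),'roll',None if yaw is None else np.arctan2(M[1,0],M[0,0])-np.radians(yaw))
E
python3 - <<'E'
from rel import *
rel(.613,-.085,.404,5)
E
```

```text
clock 0.9 tcp [ 0.4215 -0.3503  0.4045] yaw 5.200438463028292 F [ 1.8251 -1.1446  0.0244] w 0.08459267428167369 0.0
rel [ 0.2147 -0.2468  0.0005] roll 0.0034983111274806272
```

>>> carry_out:
  moves:
    - [0.03,-0.035,0,0,0.085]
    - [0.06,-0.07,0,0,0.085]
    - [0.09,-0.105,0,0,0.085]
    - [0.12,-0.14,0,0,0.085]
    - [0.15,-0.175,0,0,0.085]
    - [0.18,-0.21,0,0,0.085]
    - [0.2,-0.235,0,0,0.085]
    - [0.215,-0.247,0,0,0.085]

```text
clock: 1.7
tcp_pos: [0.6133, -0.0827, 0.4043]
orientation: [-3.136, -0.151, 0.001]
contact_force: [-0.1, -0.4, -0.1]
grip_width: 0.0851
gripper_force: 0.0
```

```bash
python3 - <<'E'
from rel import *
rel(.613,-.085,.404,5)
c=r.calibration("wrist");print(c);np.save('wc.npy',c,allow_pickle=True)
f=r.grab_frame("wrist");cv2.imwrite('pics/w1.png',f[:,:,::-1])
E
```

```text
clock 1.7 tcp [ 0.6133 -0.0827  0.4043] yaw 5.5084420424864975 F [-0.0718 -0.4318 -0.1386] w 0.085083995698539 0.0
rel [-0.0006  0.0022  0.0003] roll 0.008873987696954286
{'fx': 325.19226210127806, 'fy': 325.19226210127806, 'cx': 280.7431147259921, 'cy': 211.0508192619983, 'rvec': array([-2.1685,  1.9682,  0.2707]), 'tvec': array([-0.1413,  0.5444,  0.5409])}
```

View pics/w1.png

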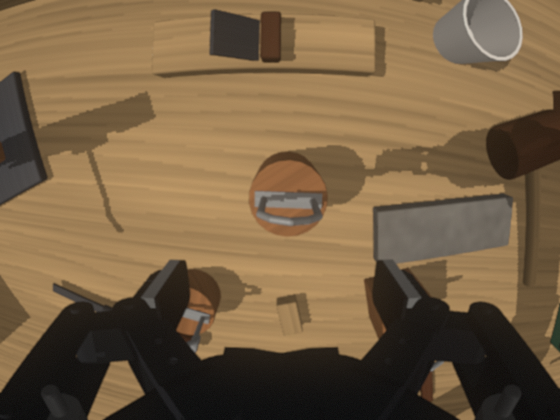

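The wrist view shows the billet's top disc centred near (288,197), plate edge from (255,192) to (323,193), loop arch legs at ~(260,208) and (319,208); the fingers straddle it evenly.

```bash
python3 - <<'E'
from rel import *
c=np.load('wc.npy',allow_pickle=True).item();M=cv2.Rodrigues(c['rvec'])[0]
def wp(p,z):
    u=(np.array(p)-[c['cx'],c['cy']])/c['fx'];t=np.linalg.norm(u)
    d=M.T@np.r_[u/t*np.sin(t),np.cos(t)];o=-M.T@c['tvec'];return o+d*(z-o[2])/d[2]
a,b=wp((255,192),.092),wp((323,193),.092);print('plate',a,b,np.degrees(np.arctan2(*(b-a)[:2])), np.linalg.norm(b-a))
print('platemid',(wp((255,200),.092)+wp((324,200.5),.092))/2)
im=cv2.imread('pics/w1.png');h=cv2.cvtColor(im,cv2.COLOR_BGR2HSV)
print(h[180,288],h[225,288],h[158,288],h[120,288])
for q in((249,197),(327,197),(288,236)):print(wp(q,.09))
E
```

```text
plate [ 0.6172 -0.0592  0.092 ] [ 0.6222 -0.1197  0.092 ] 175.25798823210573 0.06068539004764825
platemid [ 0.6126 -0.0906  0.092 ]
[ 13 145 141] [ 13  58 132] [ 14 141  78] [ 17 115 173]
[ 0.6116 -0.0541  0.09  ]
[ 0.6185 -0.1241  0.09  ]
[ 0.578  -0.0928  0.09  ]
```

>>> carry_out:
  moves:
    - [0,0.005,0.02,0.01,0.085]
    - [0,0.006,0.045,0.01,0.085]
    - [0,0.006,0.07,0.01,0.085]
    - [0,0.006,0.095,0.01,0.085]
    - [0,0.006,0.115,0.01,0.085]
    - [0,0.006,0.125,0.01,0.085]
    - [0,0.006,0.127,0.01,0.085]
    - [0,0.006,0.127,0.01,0.085]

```text
clock: 2.55
tcp_pos: [0.6131, -0.0929, 0.2781]
orientation: [3.139, 0.127, 0.0]
contact_force: [-0.6, 0.3, -0.6]
grip_width: 0.0852
gripper_force: 0.0
```

>>> carry_out:
  moves:
    - [0,0,0,0,0.07]
    - [0,0,0,0,0.06]
    - [0,0,0,0,0.05]
    - [0,0,0,0,0.04]
    - [0,0,0,0,0.035]
    - [0,0,0,0,0.035]
    - [0,0,0,0,0.035]
    - [0,0,0,0,0.035]
  force: 50

```text
clock: 3.35
tcp_pos: [0.6135, -0.0914, 0.2789]
orientation: [-3.138, -0.13, -0.003]
contact_force: [-1.0, 2.9, 5.7]
grip_width: 0.0488
gripper_force: 50.9
```

>>> carry_out:
  moves:
    - [0,0,-0.005,0,0.035]
    - [0,0,-0.02,0,0.035]
    - [0,0,-0.045,0,0.035]
    - [0,0,-0.07,0,0.035]
    - [0,0,-0.095,0,0.035]
    - [0,0,-0.12,0,0.035]
    - [0,0,-0.135,0,0.035]
    - [0,0,-0.14,0,0.035]

```text
clock: 4.15
tcp_pos: [0.6131, -0.0925, 0.4199]
orientation: [3.138, 0.128, 0.005]
contact_force: [0.2, 0.1, -2.7]
grip_width: 0.0484
gripper_force: 52.1
```

```bash
python3 - <<'E'
from rel import *
s=np.array([.512,.298]);h=np.radians(22.8);p=s-.075*np.array([np.cos(h),np.sin(h)])
print(p);rel(p[0],p[1],.418,22.8)
E
```

```text
[0.4429 0.2689]
clock 4.15 tcp [ 0.6131 -0.0925  0.4199] yaw 4.665595955825885 F [ 0.1683  0.1163 -2.721 ] w 0.04844730129250361 52.09285223856568
rel [-0.1403 -0.374   0.0012] roll -0.3165050584578135
```

>>> carry_out:
  moves:
    - [-0.004,-0.01,0,-0.01,0.035]
    - [-0.012,-0.032,0,-0.03,0.035]
    - [-0.022,-0.058,0,-0.06,0.035]
    - [-0.033,-0.088,0,-0.09,0.035]
    - [-0.044,-0.118,0,-0.12,0.035]
    - [-0.056,-0.148,0,-0.14,0.035]
    - [-0.067,-0.178,0,-0.17,0.035]
    - [-0.078,-0.208,0,-0.19,0.035]

```text
clock: 4.95
tcp_pos: [0.5157, 0.1114, 0.4163]
orientation: [-3.112, -0.432, 0.004]
contact_force: [0.6, 0.4, -2.6]
grip_width: 0.0485
gripper_force: 52.1
```

```bash
python3 - <<'E'
from rel import *
rel(.4429,.2689,.418,22.8)
E
```

```text
clock 4.95 tcp [0.5157 0.1114 0.4163] yaw 15.820042807905187 F [ 0.5979  0.3669 -2.5723] w 0.04850101918804223 52.10908133536577
rel [-0.0271 -0.1713 -0.0015] roll -0.1218232346503128
```

>>> carry_out:
  moves:
    - [-0.005,-0.03,0,-0.02,0.035]
    - [-0.01,-0.06,0,-0.04,0.035]
    - [-0.014,-0.09,0,-0.06,0.035]
    - [-0.018,-0.12,0,-0.08,0.035]
    - [-0.022,-0.145,0,-0.1,0.035]
    - [-0.025,-0.16,0,-0.115,0.035]
    - [-0.027,-0.169,0,-0.12,0.035]
    - [-0.027,-0.171,0,-0.122,0.035]

```text
clock: 5.75
tcp_pos: [0.4453, 0.2669, 0.4172]
orientation: [3.08, 0.618, -0.002]
contact_force: [-0.3, -0.8, -1.9]
grip_width: 0.0485
gripper_force: 52.1
```

```bash
python3 - <<'E'
from rel import *
rel(.4429,.2689,.418,22.8)
ims=[]
for n in("scene","side"):
    f=r.grab_frame(n)[:,:,::-1];cv2.imwrite(f'pics/{n}1.png',f)
    x,y=np.array(proj(n,np.array([.47,.28,.25])),int);x=np.clip(x,67,492);y=np.clip(y,100,319)
    p=cv2.resize(f[y-100:y+100,x-67:x+67],(400,600),interpolation=cv2.INTER_CUBIC);print(n,x-67,y-100);ims.append(p)
cv2.imwrite('pics/c2.png',np.hstack(ims))
E
```

```text
clock 5.75 tcp [0.4453 0.2669 0.4172] yaw 22.679218806496255 F [-0.2893 -0.7531 -1.878 ] w 0.04845782186006967 52.11387064307928
rel [-0.0014 -0.0028 -0.0008] roll -0.002108029501128761
scene 333 77
side 192 198
```

View pics/c2.png

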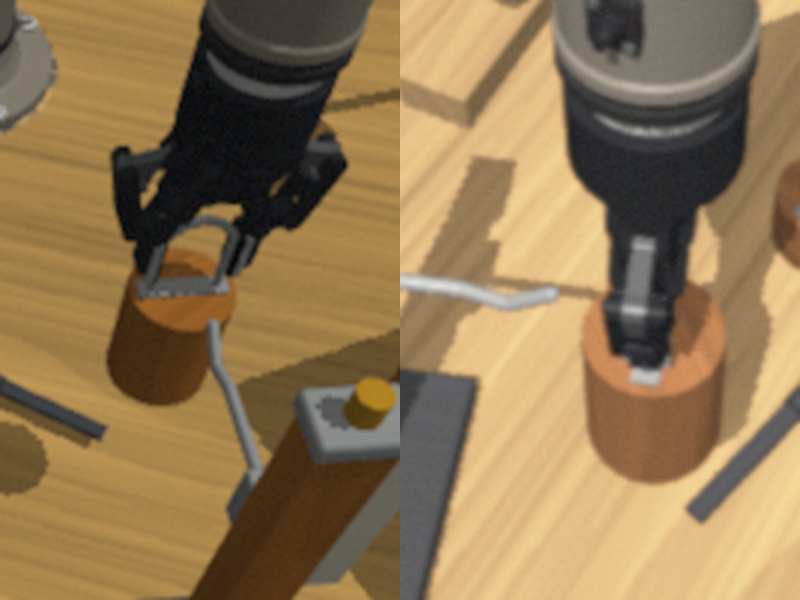

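The billet hangs upright in the fingers just short of the hook tip. Arch peak is at scene (398.3,151) and side (273.1,278.7), hook tip at scene (404,184.5) and side (244.5,295.5).

```bash
python3 - <<'E'
from rel import *
X=tri((398.3,151),(273.1,278.7));print('peak',X,proj("scene",X)-(398.3,151))
# plate ends, billet z .092 -> world .092+lift ; lift = tcp rise .139
z=.092+.139
a=plane("scene",(333+140/2.985,77+288/3),z);b=plane("scene",(333+227/2.985,77+286/3),z);print(a,b,(a+b)/2,np.degrees(np.arctan2(*(b-a)[:2])))
for s in((.512,.298),tuple(X[:2]),tuple(((a+b)/2)[:2]),(.4894,.288),(.592,.3307)):rel(s[0],s[1],.4172)
E
```

```text
peak [0.4531 0.2644 0.296 ] [1.4644 1.6146]
[0.4546 0.2418 0.231 ] [0.4354 0.2969 0.231 ] [0.445  0.2693 0.231 ] -19.26861937922133
clock 5.85 tcp [0.4465 0.2656 0.4174] yaw 22.524075308804793 F [-0.2008 -1.1013 -2.1409] w 0.04880650310232065 52.11426146328449
rel [ 0.073  -0.0049  0.0002] roll None
clock 5.85 tcp [0.4465 0.2656 0.4174] yaw 22.524075308804793 F [-0.2008 -1.1013 -2.1409] w 0.04880650310232065 52.11426146328449
rel [0.0057 0.0036 0.0002] roll None
clock 5.85 tcp [0.4465 0.2656 0.4174] yaw 22.524075308804793 F [-0.2008 -1.1013 -2.1409] w 0.04880650310232065 52.11426146328449
rel [ 0.0001 -0.004   0.0002] roll None
clock 5.85 tcp [0.4465 0.2656 0.4174] yaw 22.524075308804793 F [-0.2008 -1.1013 -2.1409] w 0.04880650310232065 52.11426146328449
rel [ 0.0483 -0.0043  0.0002] roll None
clock 5.85 tcp [0.4465 0.2656 0.4174] yaw 22.524075308804793 F [-0.2008 -1.1013 -2.1409] w 0.04880650310232065 52.11426146328449
rel [ 0.1594 -0.0044  0.0001] roll None
```

>>> carry_out:
  moves:
    - [0.005,-0.002,0.002,0,0.035]
    - [0.015,-0.003,0.005,0,0.035]
    - [0.025,-0.004,0.008,0,0.035]
    - [0.037,-0.004,0.011,0,0.035]
    - [0.049,-0.004,0.014,0,0.035]
    - [0.06,-0.004,0.015,0,0.035]
    - [0.068,-0.004,0.015,0,0.035]
    - [0.07,-0.004,0.015,0,0.035]

```text
clock: 6.65
tcp_pos: [0.5104, 0.297, 0.4026]
orientation: [-3.081, -0.614, -0.0]
contact_force: [0.3, -0.3, -3.7]
grip_width: 0.0487
gripper_force: 52.2
```

```bash
python3 - <<'E'
from rel import *
ims=[]
for n in("scene","side"):
    f=r.grab_frame(n)[:,:,::-1]
    x,y=np.array(proj(n,np.array([.51,.298,.25])),int);x=np.clip(x,67,492);y=np.clip(y,100,319)
    ims.append(cv2.resize(f[y-100:y+100,x-67:x+67],(400,600),interpolation=cv2.INTER_CUBIC));print(n,x-67,y-100)
cv2.imwrite('pics/c3.png',np.hstack(ims))
rel(.512,.298,.4)
E
```

```text
scene 340 95
side 161 195
clock 6.75 tcp [0.5096 0.2969 0.4027] yaw 22.560645024769002 F [-0.8973  0.2752 -3.0103] w 0.048530354546749074 52.17465307563543
rel [ 0.0027 -0.0001  0.0027] roll None
```

View pics/c3.png

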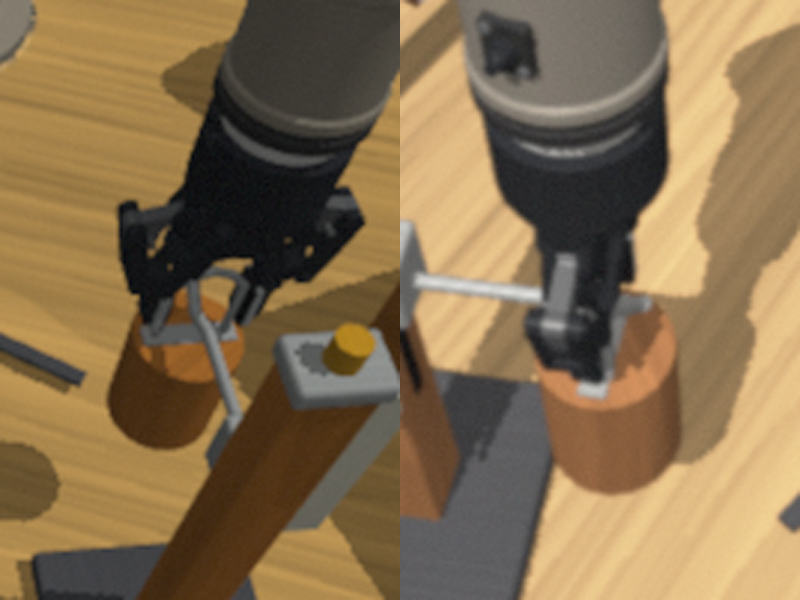

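>>> carry_out:
  moves:
    - [0.001,0,0.003,0,0.035]
    - [0.001,0,0.008,0,0.035]
    - [0.001,0,0.014,0,0.035]
    - [0.001,0,0.019,0,0.035]
    - [0.001,0,0.024,0,0.035]
    - [0.001,0,0.027,0,0.035]
    - [0.001,0,0.029,0,0.035]
    - [0.001,0,0.03,0,0.035]

```text
clock: 7.55
tcp_pos: [0.5103, 0.2971, 0.3725]
orientation: [3.081, 0.615, -0.0]
contact_force: [0.1, -0.1, -2.6]
grip_width: 0.0482
gripper_force: 52.2
```

>>> carry_out:
  moves:
    - [0,0,0.002,0,0.035]
    - [0,0,0.004,0,0.035]
    - [0,0,0.006,0,0.035]
    - [0,0,0.008,0,0.035]
    - [0,0,0.01,0,0.035]
    - [0,0,0.012,0,0.035]
    - [0,0,0.014,0,0.035]
    - [0,0,0.015,0,0.035]

```text
clock: 8.35
tcp_pos: [0.5104, 0.2971, 0.3576]
orientation: [-3.081, -0.615, -0.0]
contact_force: [1.0, 0.7, -1.0]
grip_width: 0.0484
gripper_force: 52.2
```

>>> carry_out:
  moves:
    - [0,0,0.002,0,0.035]
    - [0,0,0.004,0,0.035]
    - [0,0,0.006,0,0.035]
    - [0,0,0.008,0,0.035]
    - [0,0,0.009,0,0.035]
    - [0,0,0.01,0,0.035]
    - [0,0,0.01,0,0.035]
    - [0,0,0.01,0,0.035]

```text
clock: 9.15
tcp_pos: [0.5104, 0.2971, 0.3478]
orientation: [-3.081, -0.615, -0.0]
contact_force: [-0.5, 1.0, -0.0]
grip_width: 0.0484
gripper_force: 52.2
```

```bash
python3 - <<'E'
from rel import *
F=[];P=[]
for i in range(8):
    o=r.get_obs();F.append(o['contact_force']);P.append(o['tcp_pos']);f=r.grab_frame("side")
print(np.mean(F,0),np.std(F,0),np.mean(P,0))
f=f[:,:,::-1];cv2.imwrite('pics/c4.png',cv2.resize(f[160:360,100:367],(800,600),interpolation=cv2.INTER_CUBIC))
E
```

```text
[ 0.471   0.0837 -0.541 ] [0.5967 0.5787 0.4806] [0.5104 0.2971 0.3478]
```

View pics/c4.png

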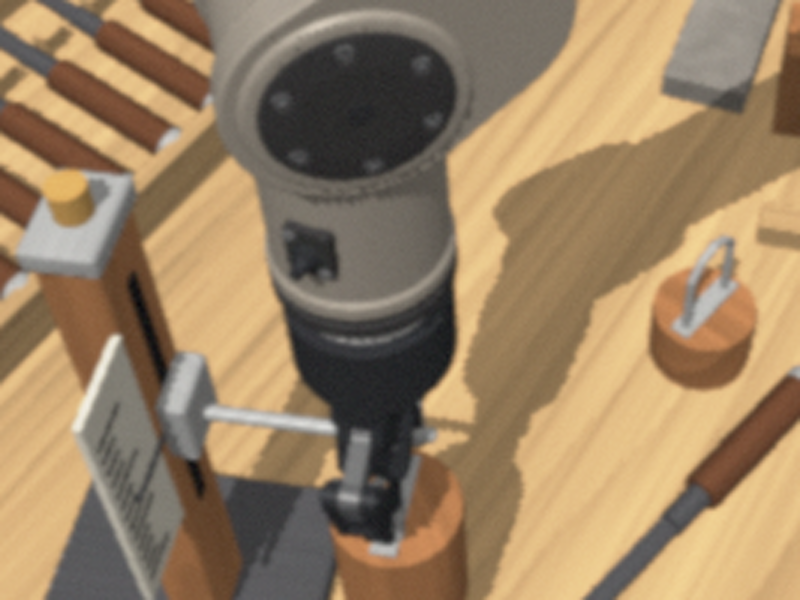

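The hook, loaded, has sunk about 22 mm and the loop sits on it (its tip shows at (430,435) beyond the gripper); about 0.5 N is left on the gripper, so I ease down 5 mm and open.

>>> carry_out:
  moves:
    - [0,0,0.001,0,0.035]
    - [0,0,0.002,0,0.035]
    - [0,0,0.003,0,0.035]
    - [0,0,0.004,0,0.035]
    - [0,0,0.005,0,0.035]
    - [0,0,0.005,0,0.035]
    - [0,0,0.005,0,0.035]
    - [0,0,0.005,0,0.035]

```text
clock: 10.35
tcp_pos: [0.5103, 0.2971, 0.3428]
orientation: [3.081, 0.614, 0.0]
contact_force: [1.4, 1.2, 0.5]
grip_width: 0.0486
gripper_force: 52.3
```

```bash
python3 - <<'E'
from rel import *
F=[]
for i in range(8):
    F.append(r.get_obs()['contact_force']);r.grab_frame("side")
print(np.mean(F,0))
E
```

```text
[0.7747 0.808  0.1284]
```

>>> carry_out:
  moves:
    - [0,0,0,0,0.052]
    - [0,0,0,0,0.056]
    - [0,0,0,0,0.06]
    - [0,0,0,0,0.066]
    - [0,0,0,0,0.072]
    - [0,0,0,0,0.08]
    - [0,0,0,0,0.085]
    - [0,0,0,0,0.085]

```text
clock: 11.55
tcp_pos: [0.5103, 0.2971, 0.3427]
orientation: [3.081, 0.615, 0.0]
contact_force: [-0.6, -0.3, -0.4]
grip_width: 0.0852
gripper_force: 0.0
```

```bash
python3 - <<'E'
from rel import *
rel(.51,.297,.45)
f=r.grab_frame("scene")[:,:,::-1];g=r.grab_frame("side")[:,:,::-1]
cv2.imwrite('pics/c5.png',np.hstack([cv2.resize(f[95:295,340:474],(400,600),interpolation=cv2.INTER_CUBIC),cv2.resize(g[195:395,161:295],(400,600),interpolation=cv2.INTER_CUBIC)]))
E
```

```text
clock 11.55 tcp [0.5103 0.2971 0.3427] yaw 22.563368529759817 F [-0.5542 -0.2989 -0.3834] w 0.08520766198442782 0.0
rel [-0.0003 -0.0001 -0.1073] roll None
```

View pics/c5.png

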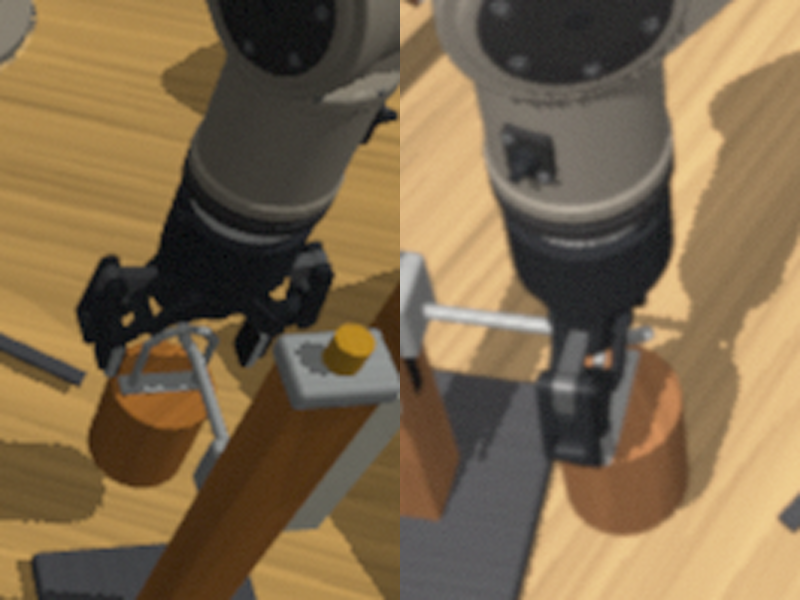

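The fingers are open and the billet hangs by its loop on the hook (scene crop (185,330)), with clearance each side. I back off straight up.

>>> carry_out:
  moves:
    - [0,0,-0.005,0,0.085]
    - [0,0,-0.015,0,0.085]
    - [0,0,-0.03,0,0.085]
    - [0,0,-0.05,0,0.085]
    - [0,0,-0.07,0,0.085]
    - [0,0,-0.09,0,0.085]
    - [0,0,-0.105,0,0.085]
    - [0,0,-0.11,0,0.085]

```text
clock: 12.45
tcp_pos: [0.5105, 0.2974, 0.4555]
orientation: [-3.08, -0.614, -0.006]
contact_force: [0.2, -0.3, 0.6]
grip_width: 0.0849
gripper_force: 0.0
```

>>> carry_out:
  moves:
    - [-0.01,0,0,0,0.085]
    - [-0.025,0,0,0,0.085]
    - [-0.04,0,0,0,0.085]
    - [-0.055,0,0,0,0.085]
    - [-0.065,0,0,0,0.085]
    - [-0.07,0,0,0,0.085]
    - [-0.07,0,0,0,0.085]
    - [-0.07,0,0,0,0.085]

```text
clock: 13.25
tcp_pos: [0.446, 0.2702, 0.4527]
orientation: [-3.081, -0.614, -0.0]
contact_force: [-0.6, -0.5, -1.2]
grip_width: 0.085
gripper_force: 0.0
```

>>> carry_out:
  moves:
    - [0,0,0,0,0.085]
    - [0,0,0,0,0.085]
    - [0,0,0,0,0.085]
    - [0,0,0,0,0.085]
    - [0,0,0,0,0.085]
    - [0,0,0,0,0.085]
    - [0,0,0,0,0.085]
    - [0,0,0,0,0.085]

```text
clock: 14.05
tcp_pos: [0.4457, 0.2702, 0.4527]
orientation: [3.081, 0.615, 0.0]
contact_force: [-0.1, 0.5, 0.5]
grip_width: 0.0849
gripper_force: 0.0
```

>>> carry_out:
  moves:
    - [0,0,0,0,0.085]
    - [0,0,0,0,0.085]
    - [0,0,0,0,0.085]
    - [0,0,0,0,0.085]
    - [0,0,0,0,0.085]
    - [0,0,0,0,0.085]
    - [0,0,0,0,0.085]
    - [0,0,0,0,0.085]

```text
clock: 14.85
tcp_pos: [0.4457, 0.2702, 0.4527]
orientation: [3.081, 0.615, 0.0]
contact_force: [0.5, 0.2, -0.7]
grip_width: 0.0851
gripper_force: 0.0
```

```bash
python3 - <<'E'
from rel import *
rel(.51,.297,.45)
G=[]
for i in range(25):
    G.append(r.grab_frame("side").astype(int))
for a,b in((0,4),(4,10),(10,16),(16,20),(20,24)):print(np.abs(G[a]-G[b])[200:400,130:300].max(), np.abs(G[a]-G[b])[200:400,130:300].mean())
print(r.get_obs()['clock'])
g=G[-1].astype(np.uint8)[:,:,::-1];cv2.imwrite('pics/c6.png',cv2.resize(g[180:400,80:373],(800,600),interpolation=cv2.INTER_CUBIC))
E
```

```text
clock 14.85 tcp [0.4457 0.2702 0.4527] yaw 22.56063714059409 F [ 0.5441  0.1804 -0.7266] w 0.08513159588238686 0.0
rel [ 0.0697 -0.0001  0.0027] roll None
13 1.4143529411764706
14 1.4133725490196078
13 1.414078431372549
15 1.4146372549019608
18 1.4107843137254903
16.1
```

View pics/c6.png

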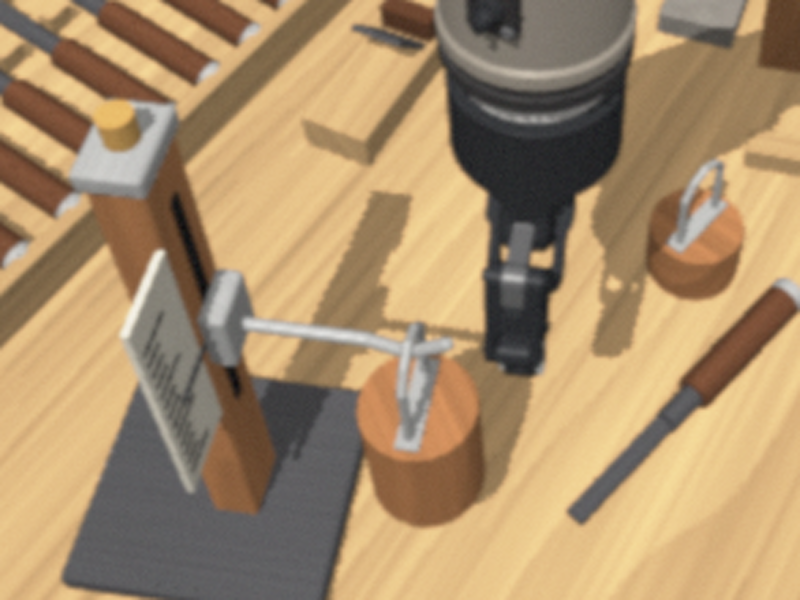

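The billet hangs freely on the hook at (410,345), with no motion between frames and the gripper clear of it.

```bash
python3 - <<'E'
from bench import r
print(r.hand_in())
E
```

```text
the job is handed in; nothing more can be done
None
```

The tall round billet hangs freely and at rest on the balance hook, weighing roughly 0.27–0.28 kg by the wrist force. The other two billets were not touched, and the job was handed in at about 16 s.

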